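# Make up one drive-module kit in the blue caddy

### The arm

A 6-joint arm with a two-finger parallel gripper is mounted at the origin on the work surface. World frame = base frame: x ahead of the robot, y to its left, z up, the work surface at z = 0. Lengths are in m, angles in degrees, forces in N, time in s.
With the tool pointing down it reaches from about 0.4 to 0.825 m from the base axis. Payload 7 kg.
Tool frame: the origin (TCP) lies between the finger pads; the fingertips stand 8 mm ahead of it and the grasp point (between the pads) lies 11 mm behind it; z points along the fingers, y is the direction in which the jaws open and shut (so a half turn about z gives the same grasp; the last joint's range is limited). The gripper opens to 88 mm and grips with 3 to 60 N. Pads are 19 mm wide; open, the fingers measure 130 mm over their backs; the gripper's body (78 mm by 193 mm) begins 47 mm behind the grasp point.
Start: joints at [-53.451, 20.546, 0.682, 0, -70.136, -16.507], TCP at [0.231, -0.634, 0.235] pointing down, gripper open.
Joint ranges: [-176.03, 176.03], [-82.01, 121.73], [-58.28, 71.71], [-173.87, 95.51], [-174.79, -0.11], [-173.66, 173.66]. Speed limits (degrees/s): [136.94, 136.94, 172.46, 180, 180, 180].

### API

Orientations are given as [roll, pitch, yaw] about the fixed x, y, z axes, in that order (R = Rz(yaw) Ry(pitch) Rx(roll)).
In Python, from cell import robot gives the robot as it stands. Calls block until the motion is done:
- robot.reach(position, orientation): joint-space move of the TCP to a pose.
- robot.line_to(position, frame=None, feed=0.15): straight line of the TCP; frame=None keeps the orientation; feed is the mean speed in m/s.
- robot.move_joints(angles): joint-space move.
- robot.command_gripper(opening, f_grip=None): finger opening in m; f_grip is the grip in N (None keeps the last); returns when the fingers have stopped.
- robot.dwell(seconds).
- robot.inverse_kinematics(position, orientation): joint angles nearest the present ones, or None.
- robot.read_camera(name): name is "scene" or "top" or "wrist"; returns a dict with "pixels" (384x512x3 uint8, blue, green, red), "fx", "fy", "cx", "cy" (pixels), "rvec" (rotation vector, rad) and "tvec" (3), from world to camera coordinates, as OpenCV has them. Camera axes: x right, y down, z forward; pixel columns grow to the right and rows downward; lengths in m; the calibration is good to about 2 mm. A picture is of the moment at which its call begins. There is no depth.
A pose or a line that the arm cannot do raises robot.MotionError and nothing moves.
- robot.close_job(): hands the job in, once; it reports no verdict.
Trained networks look in a picture, given as the dict that the camera call returned (one of the last four; its "shot" number tells which), for a name from the list of things; names that differ only in an ending like _2 or _b are one class to them, and where a whole thing is asked for, a point or a joint stands for the part that bears it (a point fixed in the world has none). Each returns a list of dicts, best first, with "conf" (0 to 1); they miss things now and then, are a little off and sometimes report something else, mostly with a low value. They report only what shows in the picture. A call takes as long as a camera call. They do not tell look-alikes from the thing itself.
- robot.recognise(picture, name): "point" ([column, row] in pixels, amid what is visible of it).
- robot.trace(picture, name): "region" (384x512 bool, what is visible of it) and "point" ([column, row] in pixels, amid what is visible of it).
- robot.tip_of(picture, name): "point" ([column, row] in pixels: a listed point, or the origin of a listed thing).
Readings, each from a call of its own:
- robot.read_t(): time.
- robot.read_q(): joint angles.
- robot.read_qd(): joint speeds.
- robot.read_effort(): joint torques, N m.
- robot.read_tcp_pos(): TCP position.
- robot.read_orientation(): TCP orientation.
- robot.read_contact_force(): force on the tool from outside, world axes, zero at the start.
- robot.read_torque(): the same for the moment, N m.
- robot.read_grip_width(): finger opening in m.
Only numpy, scipy, OpenCV 4.12 (cv2) and the standard library are available. Lean on these libraries where they do the work, as an engineer would, in place of code of your own. Each camera call takes 0.05 s, during which the arm holds its last target. There are 200 camera calls.

### The job

Make up one drive-module kit in the blue caddy: lower the bare aluminium spacer plate over the four standoff posts and then the green circuit board on top of it, both lying flat and fully down, stand the brass bushing upright in the yellow pocket and the red hand knob upright in the white pocket. The blue board, the steel bushing and the black knob belong to other kits: leave them standing or lying where they are. Finish with everything let go of and at rest.

Things in the scene. Friction and masses are not known exactly. Their poses are not given: they have to be found in the camera images.
- post_base: Black base, 72 (x) x 92 (y) x 5 mm, fixed in the blue caddy (open tray, 104 x 304 mm, rim 18 mm above the table). Origin: centre of underside, 4 mm above the table, z up. Four posts at x +-18, y +-30: grey shoulder, diameter 16, up to z 15, brass pin, diameter 6, to z 46, top 4 tapered. The first plate has its underside at z 15, its y along this y (either way), the next lies on it.
- yellow_pocket: Yellow square open pocket fixed in the blue caddy: 68 x 68 mm outside, 60 x 60 mm inside, rim 14 and inner floor 4 mm above its origin. Origin: centre of underside, 4 mm above the table; z up, x and y along its sides. The brass bushing is to stand in it. Post base and two pockets sit in a row in the caddy, 98 mm between centres, in any order.
- white_pocket: White square open pocket fixed in the blue caddy: 68 x 68 mm outside, 60 x 60 mm inside, rim 14 and inner floor 4 mm above its origin. Origin: centre of underside, 4 mm above the table; z up, x and y along its sides. The red hand knob is to stand in it. Post base and two pockets sit in a row in the caddy, 98 mm between centres, in any order.
- spacer_plate: Bare aluminium spacer plate lying flat, 56 (x) x 80 (y) x 16 mm. Origin: centre of underside; z up, y along the length. Four 10 mm through holes at x +-18, y +-30 mm, the same pattern as the posts; same turned half round. Can be gripped by its edges across the 56 mm width. 170 g. Goes on the posts first.
- green_board: Green circuit board lying flat, 56 (x) x 80 (y) x 6 mm. Origin: centre of underside; z up, y along the length. Four 10 mm through holes at x +-18, y +-30 mm, as the posts; same turned half round. A solid finned black block, 30 (x) x 36 (y) mm, 6 to 22 mm above the underside, stands on its middle: good to grip. 80 g. Goes on the spacer plate (underside at z 31 of post_base).
- brass_bushing: Brass (golden) bushing: upright tube of 34 mm outside and 20 mm inside diameter, 44 mm tall, standing on end. Origin: centre of its underside, z up. Weighs about 130 g. Goes into the yellow pocket.
- red_knob: Red hand knob, 44 mm tall, standing upright: a red round head of 40 mm diameter (20 to 44 mm up) on a steel hub of 32 mm diameter (0 to 20 mm up). Origin: centre of its underside, z up. Weighs about 100 g. Goes into the white pocket.
- blue_board: Blue circuit board, a look-alike that stays where it lies: 56 (x) x 80 (y) x 6 mm. Origin: centre of underside; z up, y along the length. Four 10 mm through holes at x +-18, y +-30 mm, as the posts; same turned half round. A solid finned black block, 30 (x) x 36 (y) mm, 6 to 22 mm above the underside, stands on its middle: good to grip. 80 g.
- steel_bushing: Grey steel bushing, a look-alike that stays where it stands: upright tube of 34 mm outside and 20 mm inside diameter, 44 mm tall, standing on end. Origin: centre of its underside, z up. Weighs about 130 g.
- black_knob: Black hand knob, a look-alike that stays where it stands: 44 mm tall, standing upright: a black round head of 40 mm diameter (20 to 44 mm up) on a steel hub of 32 mm diameter (0 to 20 mm up). Origin: centre of its underside, z up. Weighs about 100 g.
There are look-alikes about, which are no part of the job. Leave any orange or pink look-alike of the spacer_plate alone.

How it is judged:
By the outcome, as a careful person would: the job done as asked, in the order asked, and still so for the second after the job is handed in, with the robot touching nothing.
It also fails if it takes over 120 s, if anything falls off the work surface, if the arm or the gripper's body presses on something with over 40 N, if the wrist force passes 120 N, or if a joint passes its speed limit or range.

## Working session

There is one attempt and no reset: what is moved stays moved. The work goes in short steps, each a Python script; the robot and the scene stay as the last script left them, time stands still between calls to the robot, and variables do not carry over. Pictures are saved under pics/ and viewed, about 12 in all and at most 16, crops included, and the job is handed in when it is done.

```bash
mkdir -p pics; ls
cat > h.py <<'E'
import numpy as np, cv2
from cell import robot
def w2p(pic,P):
    K=np.array([[pic["fx"],0,pic["cx"]],[0,pic["fy"],pic["cy"]],[0,0,1.]])
    p,_=cv2.projectPoints(np.atleast_2d(np.array(P,float)),np.array(pic["rvec"],float),np.array(pic["tvec"],float),K,None)
    return p[:,0]
def p2w(pic,uv,z):
    R=cv2.Rodrigues(np.array(pic["rvec"],float))[0]; t=np.array(pic["tvec"],float)
    d=R.T@np.array([(uv[0]-pic["cx"])/pic["fx"],(uv[1]-pic["cy"])/pic["fy"],1.]); c=-R.T@t
    return c+d*(z-c[2])/d[2]
E
python3 - <<'E'
from h import *
for n in("scene","top"):
    p=robot.read_camera(n); cv2.imwrite(f"pics/{n}0.png",cv2.resize(p["pixels"],(800,600),interpolation=cv2.INTER_CUBIC))
    R=cv2.Rodrigues(np.array(p["rvec"],float))[0]; print(n,p["fx"],-R.T@np.array(p["tvec"]))
    for t in "post_base yellow_pocket white_pocket spacer_plate green_board brass_bushing red_knob".split():
        for r in robot.tip_of(p,t): print(t,np.round(r["point"],1),round(r["conf"],2),np.round(p2w(p,r["point"],0.004 if "p" in t[-6:] and ("pocket" in t or "base" in t) else 0),3))
print(robot.read_orientation(),robot.read_t())
E
```

```text
pics
scene 432.1823371561551 [ 1.07851829 -0.08227094  0.83919159]
post_base [225.8 165.6] 0.81 [ 0.454 -0.04   0.   ]
yellow_pocket [183.2 172. ] 0.69 [ 0.458 -0.143  0.004]
white_pocket [264.6 161.3] 0.95 [0.46  0.054 0.004]
spacer_plate [366.3 214.5] 0.64 [0.643 0.252 0.   ]
spacer_plate [329.9 169. ] 0.57 [ 0.506  0.205 -0.   ]
green_board [182.5 170.3] 0.62 [ 0.45  -0.144  0.   ]
green_board [200.7 244.9] 0.61 [ 0.654 -0.122  0.   ]
brass_bushing [373.3 159.1] 0.49 [ 0.495  0.318 -0.   ]
red_knob [133.2 247.5] 0.77 [ 0.635 -0.264  0.   ]
red_knob [256.9 229.5] 0.22 [0.638 0.003 0.   ]
top 488.13251206565576 [0.37885143 0.02503997 1.22424727]
post_base [280.3 230. ] 0.93 [ 0.456 -0.039  0.   ]
yellow_pocket [319.6 227.9] 0.72 [ 0.458 -0.137  0.004]
white_pocket [244.4 231.1] 0.89 [0.455 0.051 0.004]
spacer_plate [115.8 140.6] 0.95 [0.698 0.378 0.   ]
spacer_plate [162.1 158.3] 0.76 [0.648 0.257 0.   ]
spacer_plate [184.4 211.8] 0.58 [0.508 0.201 0.   ]
green_board [306.8 147.6] 0.9 [ 0.664 -0.114  0.   ]
brass_bushing [136.2 220.3] 0.73 [0.49  0.323 0.   ]
brass_bushing [393.1 208.4] 0.23 [ 0.502 -0.323  0.   ]
red_knob [365.5 157.7] 0.53 [ 0.633 -0.262  0.   ]
[-1.79995137e+02  1.98446894e-03 -1.59956503e+02] 0.8
```

View pics/scene0.png

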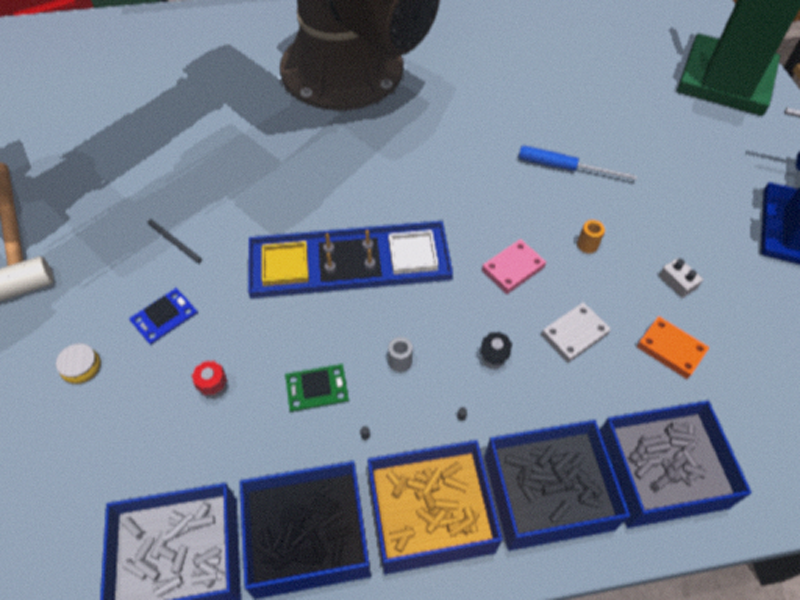

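View pics/top0.png

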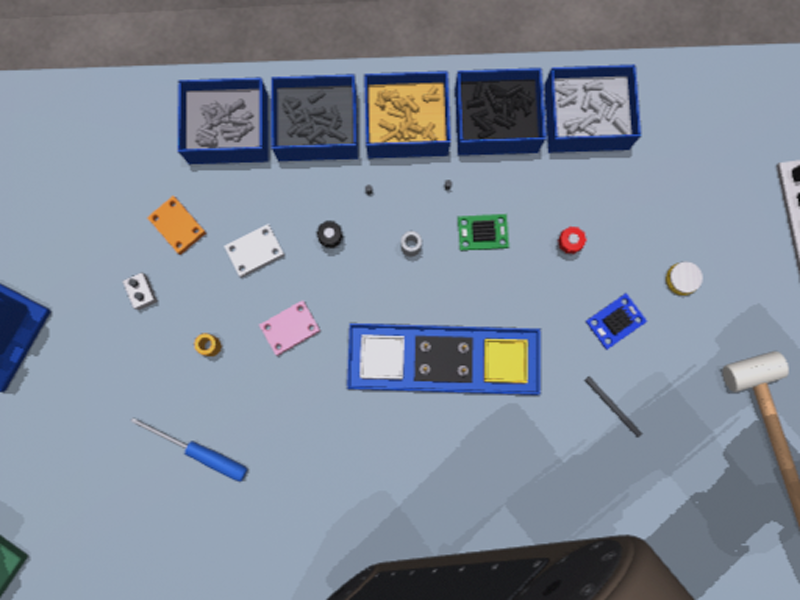

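The spacer candidates in the top view (800-wide pixels) are orange (177,224), pink (290,328) and bare grey-white (254,250). The grey-white one fits "bare aluminium". Green board is at (483,232), brass bushing at (207,345) and red knob at (571,240). Blue board (616,321), steel bushing (411,243) and black knob (330,234) stay where they are. Next, close wrist views from hovering poses.

Run:
```python
from h import *
import pickle
D={};tiles=[]
for n,(x,y) in dict(red=(.633,-.263),green=(.66,-.117),base=(.457,-.039),spacer=(.647,.256),brass=(.493,.321)).items():
    yaw=np.degrees(np.arctan2(y,x))-106
    robot.reach([x-0.0,y,.26],[180,0,yaw]); robot.dwell(.3)
    p=robot.read_camera("wrist"); D[n]=p
    R=cv2.Rodrigues(np.array(p["rvec"],float))[0]
    im=p["pixels"].copy(); uv=w2p(p,[x,y,0])[0]; cv2.drawMarker(im,tuple(int(v) for v in uv),(255,0,255),0,20)
    print(n,robot.read_q().round(0) if hasattr(robot.read_q(),'round') else robot.read_q(),-R.T@np.array(p["tvec"]),uv,R[2])
    tiles.append(cv2.resize(im,(400,300),interpolation=cv2.INTER_AREA))
pickle.dump(D,open("w.pkl","wb"))
cv2.imwrite("pics/w1.png",np.vstack([np.hstack(tiles[:2]),np.hstack(tiles[2:4])]))
cv2.imwrite("pics/w2.png",tiles[4]); print(robot.read_t())
```

```text
red [ -6.  21.   4.   0. -74. -32.] [ 0.58470897 -0.32473989  0.40936158] [258.25833043 160.90842339] [ 0.18093262  0.22513848 -0.95737979]
green [  6.  19.   2.  -0. -73. -33.] [ 0.62619871 -0.18827041  0.40932093] [258.38230677 161.31366086] [ 0.1277694   0.25876893 -0.95745163]
base [ 20.  -1. -23.   0. -68. -41.] [ 0.43054804 -0.11227274  0.40897799] [258.42810471 160.91253933] [ 0.10271554  0.26892477 -0.95766852]
spacer [ 38.  22.   6.  -0. -74. -32.] [0.65531215 0.17721459 0.41003689] [258.22736193 161.39101762] [-0.02679859  0.28755817 -0.95738819]
brass [ 52.  12.  -8.   0. -70. -35.] [0.51745101 0.24579092 0.40897329] [258.2925605  161.69488561] [-0.08455023  0.27520821 -0.95765949]
8.0667
```

View pics/w1.png

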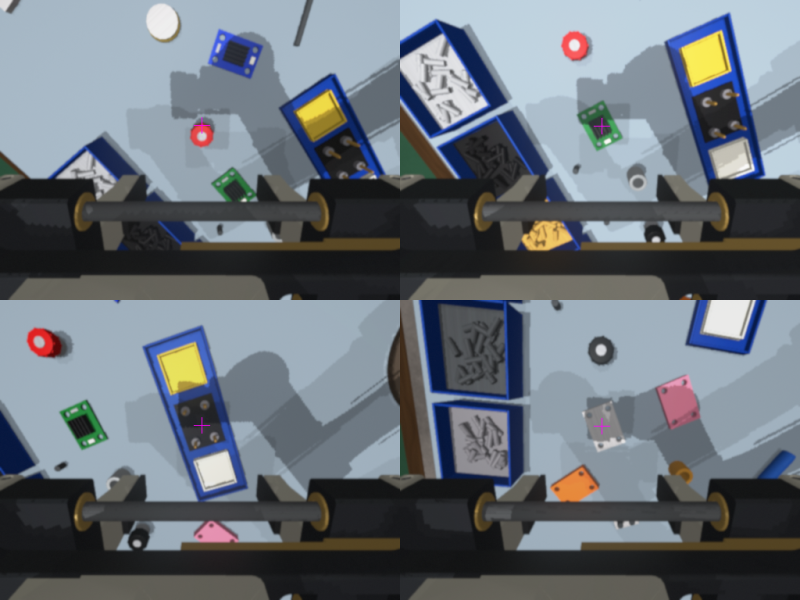

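View pics/w2.png

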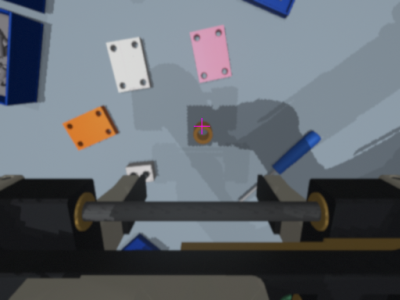

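Wrist views: bare aluminium plate at (605,425) beside pink and orange, green board (600,125), red knob (201,135) in the tiles; brass bushing at (203,133). Now fit exact poses by rectified colour masks.

```bash
cat > fit.py <<'E'
from h import *
def ortho(p,c,z,half=.07,s=2000):
    n=int(2*half*s); 
    q=np.array([[c[0]-half,c[1]-half,z],[c[0]+half,c[1]-half,z],[c[0]+half,c[1]+half,z],[c[0]-half,c[1]+half,z]])
    H=cv2.getPerspectiveTransform(np.float32([[0,0],[n,0],[n,n],[0,n]]),np.float32(w2p(p,q)))
    return cv2.warpPerspective(p["pixels"],H,(n,n),flags=cv2.INTER_LINEAR|cv2.WARP_INVERSE_MAP)
def rect(p,c,z,fn,half=.07,s=2000):
    """col=x,row=y; returns centre, (len,wid), angle of long side vs world x, image"""
    o=ortho(p,c,z,half,s); m=fn(cv2.cvtColor(o,cv2.COLOR_BGR2HSV)).astype(np.uint8)*255
    m=cv2.morphologyEx(m,cv2.MORPH_OPEN,np.ones((5,5)))
    cs,_=cv2.findContours(m,cv2.RETR_EXTERNAL,cv2.CHAIN_APPROX_NONE)
    k=max(cs,key=lambda a:cv2.contourArea(a)-20*np.hypot(*(a.mean((0,1))-half*s)))
    (u,v),(w,h),_=r=cv2.minAreaRect(k); b=cv2.boxPoints(r)
    e=[b[1]-b[0],b[2]-b[1]]; L=max(e,key=np.linalg.norm)
    cv2.drawContours(o,[b.astype(int)],0,(255,0,255),1)
    return np.array([c[0]-half+u/s,c[1]-half+v/s]),sorted([w/s,h/s]),np.degrees(np.arctan2(L[1],L[0]))%180,o
hue=lambda a,b,s=110,v=40:(lambda h:(h[...,0]>=a)&(h[...,0]<=b)&(h[...,1]>s)&(h[...,2]>v))
E
python3 - <<'E'
from fit import *
import pickle
D=pickle.load(open("w.pkl","rb")); T=[]
def do(n,p,*a,**k):
    c,s,an,o=rect(D[p],*a,**k); print(n,p,c.round(4),np.round(s,4),round(an,1)); T.append(cv2.resize(o,(260,260)))
do("green","green",(.66,-.117),.006,hue(40,85))
do("green","red",(.66,-.117),.006,hue(40,85))
do("spacer","brass",(.647,.256),.016,lambda h:(h[...,1]<35)&(h[...,2]>150))
red=lambda h:((h[...,0]<8)|(h[...,0]>172))&(h[...,1]>120)&(h[...,2]>60)
do("red","red",(.633,-.263),.044,red,half=.04)
do("red","green",(.633,-.263),.044,red,half=.04)
do("brass","brass",(.493,.321),.044,hue(10,28,90),half=.04)
do("yellow","base",(.458,-.137),.018,hue(22,35),half=.06)
do("white","base",(.458,.053),.018,lambda h:(h[...,1]<50)&(h[...,2]>150),half=.06)
do("caddy","base",(.457,-.04),.018,hue(105,125,130),half=.18,s=1500)
p=D["spacer"];T.append(cv2.resize(ortho(p,(.647,.256),.016),(260,260)))
p=D["base"];T.append(cv2.resize(ortho(p,(.457,-.04),.019,.05),(260,260)));T.append(cv2.resize(ortho(p,(.457,-.04),.050,.05),(260,260)))
cv2.imwrite("pics/f1.png",cv2.resize(np.vstack([np.hstack(T[i:i+4]) for i in(0,4,8)]),(800,600)))
E
```

```text
green green [ 0.6632 -0.1195] [0.0536 0.0772] 91.5
green red [ 0.6629 -0.1201] [0.0548 0.0797] 91.6
spacer brass [0.6433 0.2552] [0.0592 0.0846] 115.5
red red [ 0.638  -0.2577] [0.0397 0.0401] 65.8
red green [ 0.6388 -0.2545] [0.038  0.0404] 84.6
brass brass [0.4905 0.323 ] [0.032 0.037] 90.0
yellow base [ 0.452 -0.144] [0.066  0.0663] 176.8
white base [0.4637 0.0502] [0.0687 0.069 ] 86.6
caddy base [ 0.4579 -0.0466] [0.102  0.3014] 86.7
```

View pics/f1.png

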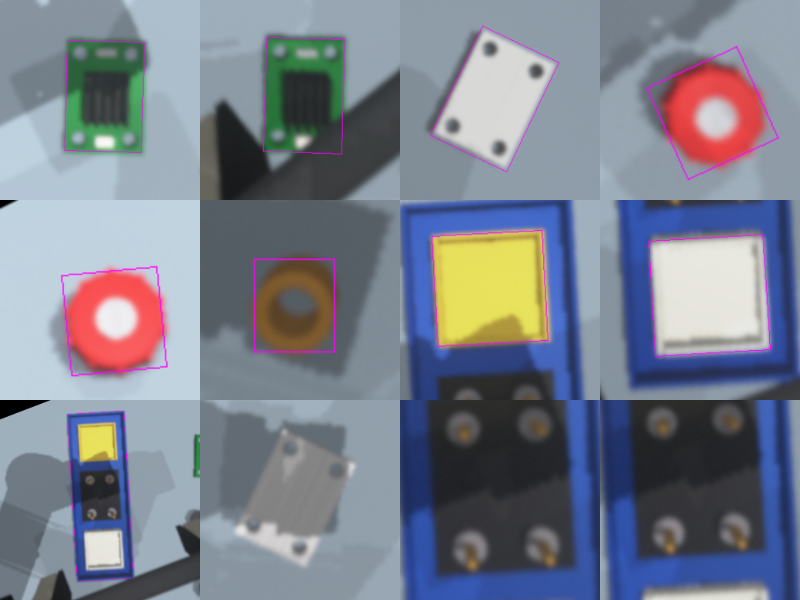

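Masks fit to about a millimetre. Base centre is about (.458,-.047), with yaw about -3.4° from the pocket line. Now a second look in each final tool yaw, so that camera bias cancels between spacer and base.

Run:
```python
from fit import *
robot.command_gripper(.086,40)
def view(c,yaw):
    robot.reach([c[0],c[1],.26],[180,0,yaw]); robot.dwell(.3); return robot.read_camera("wrist")
T=[]
p=view((.458,-.047),-93.4)
for n,c,f in(("yellow",(.452,-.144),hue(22,35)),("white",(.464,.05),lambda h:(h[...,1]<50)&(h[...,2]>120))):
    c,s,a,o=rect(p,c,.018,f,half=.06); print(n,c.round(4),np.round(s,4),round(a,1)); T.append(o)
T.append(ortho(p,(.458,-.047),.019,.06))
o=ortho(p,(.458,-.047),.050,.06)
T.append(o)
p=view((.6433,.2552),-64.5)
c,s,a,o=rect(p,(.6433,.2552),.016,lambda h:(h[...,1]<32)&(h[...,2]>60)); print("spacer",c.round(4),np.round(s,4),round(a,1)); T.append(o)
T.append(ortho(p,(.6433,.2552),.016))
cv2.imwrite("pics/f2.png",np.vstack([np.hstack([cv2.resize(t,(266,266)) for t in T[i:i+3]]) for i in(0,3)]))
```

```text
yellow [ 0.4523 -0.144 ] [0.0662 0.0662] 176.6
white [0.4637 0.0488] [0.069  0.0717] 87.2
spacer [0.643  0.2541] [0.0599 0.0845] 116.4
```

View pics/f2.png

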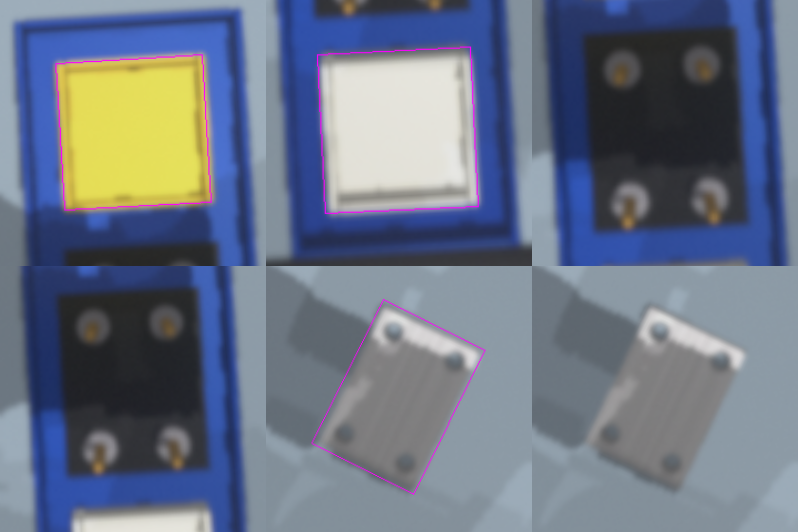

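Shoulder centres average to base (.4585,-.0465), with spacing 36×61 mm as it must be. The plate's holes average to (.643,.2543) at 115.8°. Grasp the spacer.

Run:
```python
from fit import *
x,y,w=.643,.2543,-64.2
robot.reach([x,y,.10],[180,0,w]); robot.line_to([x,y,.011],feed=.12)
robot.command_gripper(.05,40); print(robot.read_grip_width(),robot.read_contact_force())
robot.line_to([x,y,.13],feed=.15); print(robot.read_grip_width(),robot.read_contact_force())
robot.reach([.4585,-.0465,.13],[180,0,-93.4]); robot.dwell(.3)
T=[]
for n in("wrist","scene","top"):
    p=robot.read_camera(n); im=p["pixels"]
    if n!="wrist":
        u,v=w2p(p,[.4585,-.0465,.08])[0].astype(int); im=im[v-60:v+60,u-80:u+80]
    T.append(cv2.resize(im,(400,300),interpolation=cv2.INTER_CUBIC))
cv2.imwrite("pics/g1.png",np.vstack([np.hstack(T[:2]),np.hstack([T[2],T[2]*0])]))
print(robot.read_tcp_pos(),robot.read_t())
```

```text
0.05547658087518735 [-1.14306568  0.30759984  1.48006019]
0.055396514312442385 [-0.12829433  0.02948505 -3.00378205]
[ 0.45861951 -0.04632516  0.12991272] 16.65
```

View pics/g1.png

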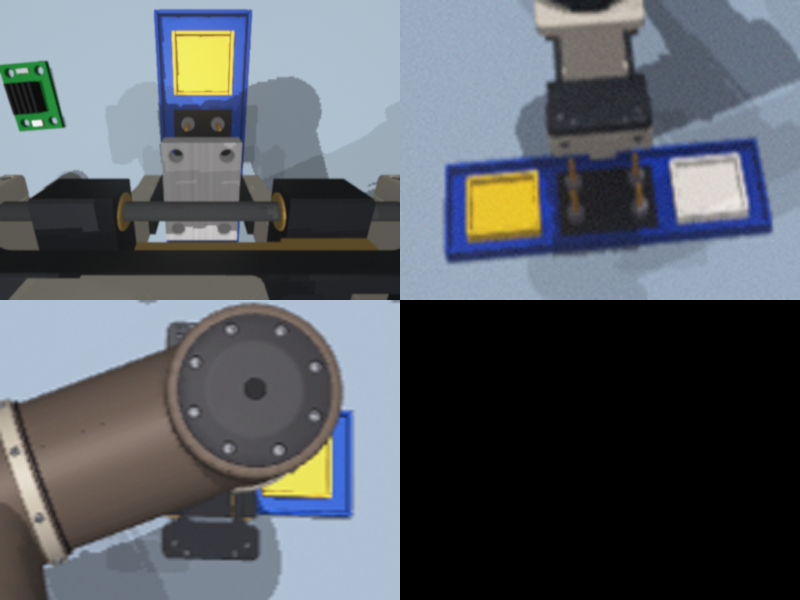

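The wrist camera sees the held plate with its holes and the two far posts, so I can compare them directly in one image.

```bash
cat > chk.py <<'E'
from fit import *
def rel(c,w,pts):
    a=np.radians(w); R=np.array([[np.cos(a),-np.sin(a)],[np.sin(a),np.cos(a)]]); return np.array(c)+np.array(pts)@R.T
H4=[(-.018,-.03),(.018,-.03),(-.018,.03),(.018,.03)]
def overlay(p,c,w,z,pts,r,half=.05,s=4000,size=395):
    o=ortho(p,c,z,half,s)
    for q in rel(c,w,pts):
        u=tuple(int(v) for v in (q-np.array(c)+half)*s); cv2.circle(o,u,int(r*s),(255,0,255),2)
    return cv2.resize(o,(size,size))
E
python3 - <<'E'
from chk import *
p=robot.read_camera("wrist"); c=robot.read_tcp_pos()[:2]
a=overlay(p,c,-3.4,.135,H4,.005,.05); b=overlay(p,(.4585,-.0465),-3.4,.019,H4,.008)
cv2.imwrite("pics/g2.png",np.hstack([a,b]))
E
```

```text
(no output)
```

View pics/g2.png

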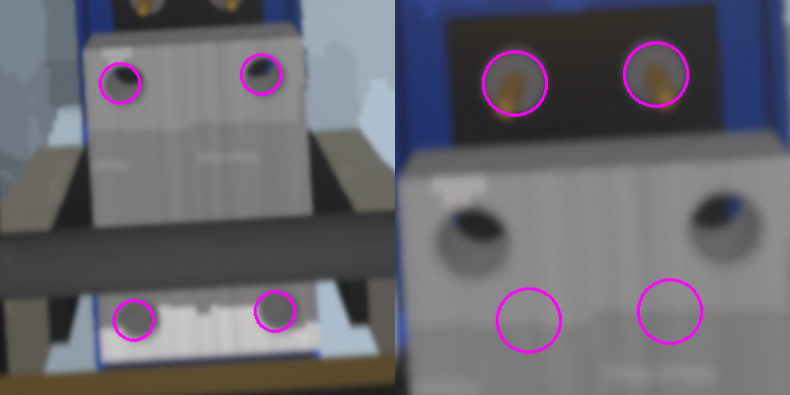

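Holes and shoulders both match to under a millimetre. Lower with force watching.

```bash
cat >> chk.py <<'E'
def lower(x,y,z0,z1,lim=12,step=.003,feed=.04):
    robot.line_to([x,y,z0],feed=.1); robot.dwell(.2); f0=np.array(robot.read_contact_force()); z=z0
    while z>z1+1e-6:
        z=max(z-step,z1); robot.line_to([x,y,z],feed=feed); f=np.array(robot.read_contact_force())-f0
        if np.abs(f).max()>lim: print("force at",round(z,4),f.round(1)); return z
    print("down",round(z,4),f.round(1)); return z
E
python3 - <<'E'
from chk import *
z=lower(.4585,-.0465,.066,.0305,lim=10); print(robot.read_tcp_pos(),robot.read_torque(),robot.read_t())
E
```

```text
down 0.0305 [-0.1  0.9  1. ]
[ 0.45840629 -0.04653621  0.03036103] [ 0.06631176  0.09263513 -0.03156285] 20.6917
```

Run:
```python
from chk import *
robot.line_to([.4585,-.0465,.0300],feed=.04)
robot.command_gripper(.066); robot.dwell(.2); robot.line_to([.4585,-.0465,.12],feed=.12)
g=(.663,-.1198)
robot.reach([*g,.26],[180,0,-88.5]); robot.command_gripper(.055,25); robot.dwell(.2); p=robot.read_camera("wrist")
c,s,a,o=rect(p,g,.006,hue(40,85)); print(c,s,a)
b=overlay(p,c,a-90,.006,H4,.005)
s=robot.read_camera("scene"); u,v=w2p(s,[.4585,-.0465,.02])[0].astype(int)
q=cv2.resize(s["pixels"][v-50:v+50,u-50:u+50],(395,395),interpolation=cv2.INTER_CUBIC)
cv2.imwrite("pics/g3.png",np.hstack([b,q]))
```

```text
[ 0.66340216 -0.11934297] [0.053555286407470704, 0.07678157043457032] 91.33222
```

View pics/g3.png

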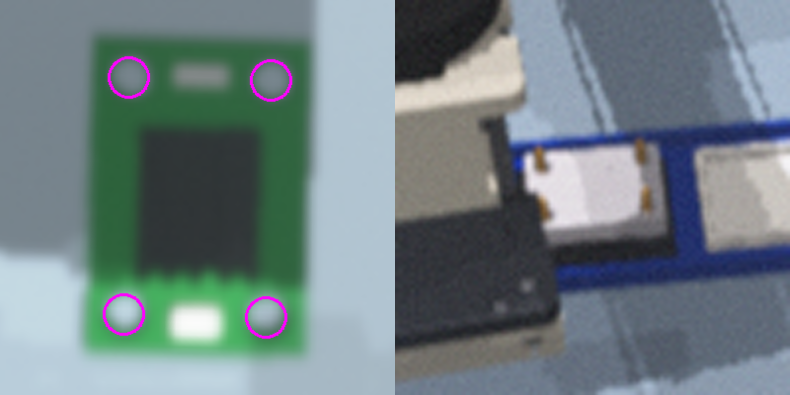

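The plate lies flat with the pins through it. The board fit matches its holes. Grasp the board.

Run:
```python
from chk import *
x,y=.6634,-.1194
robot.reach([x,y,.09],[180,0,-88.7]); robot.line_to([x,y,.017],feed=.1)
robot.command_gripper(.02,25); print(robot.read_grip_width())
robot.line_to([x,y,.13]); print(robot.read_grip_width())
robot.reach([.4585,-.0465,.13],[180,0,-93.4]); robot.dwell(.3)
p=robot.read_camera("wrist"); c=robot.read_tcp_pos(); print(c)
cv2.imwrite("pics/g4.png",np.hstack([overlay(p,c[:2],-3.4,c[2]-.011,H4,.005),overlay(p,(.4585,-.0465),-3.4,.050,H4,.003)]))
```

```text
0.029877952937824463
0.029703078628377563
[ 0.45880257 -0.04667511  0.12965183]
```

View pics/g4.png

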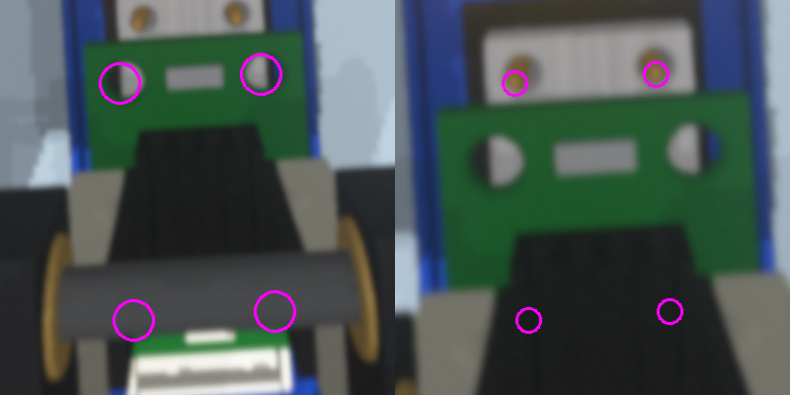

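The board is within 1 mm too. Lower it.

Run:
```python
from chk import *
z=lower(.4585,-.0465,.074,.0525,lim=10); print(robot.read_tcp_pos(),robot.read_torque())
if z<.0526:
    robot.line_to([.4585,-.0465,.0522],feed=.03); print(robot.read_contact_force())
    robot.command_gripper(.046); robot.dwell(.2); robot.line_to([.4585,-.0465,.14],feed=.12)
    # brass look
    robot.reach([.4905,.323,.26],[180,0,-93.4]); robot.command_gripper(.07,25); robot.dwell(.2); p=robot.read_camera("wrist")
    c,s,a,o=rect(p,(.4905,.323),.044,hue(8,28,90),half=.04); print(c,s)
    q=overlay(p,(.4905,.323),0,.044,[(0,0)],.017,.04)
    s=robot.read_camera("top"); u,v=w2p(s,[.4585,-.0465,.03])[0].astype(int)
    t=cv2.resize(s["pixels"][v-40:v+40,u-40:u+40],(395,395),interpolation=cv2.INTER_CUBIC)
    cv2.imwrite("pics/g5.png",np.hstack([q,t])); print(robot.read_t())
```

```text
down 0.0525 [-0.3  0.3 -0.1]
[ 0.4585181  -0.04648655  0.05250047] [ 0.04146785  0.09545487 -0.03562685]
[-0.54173685  0.1204141  -0.20238338]
[0.48975 0.32275] [0.0315, 0.0365]
35.75
```

View pics/g5.png

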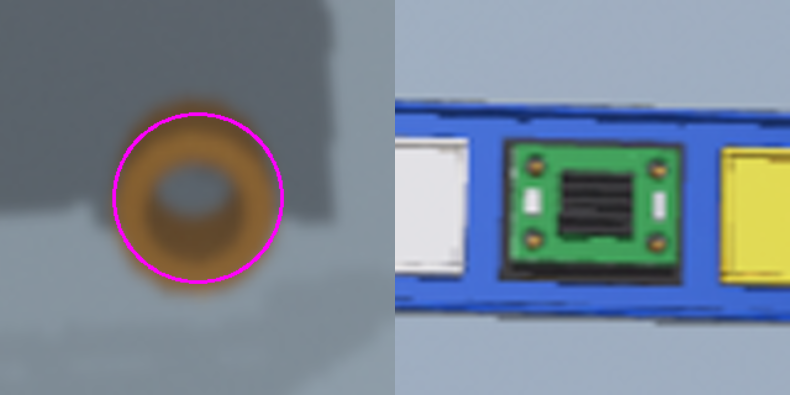

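The board is down with all four pins through it, and the bushing is at (.490,.323). Transfer the bushing, then view the knob.

Run:
```python
from chk import *
x,y=.490,.323; X,Y=.4526,-.1442
robot.reach([x,y,.11],[180,0,-93.4]); robot.line_to([x,y,.021],feed=.12)
robot.command_gripper(.02,25); print(robot.read_grip_width())
robot.line_to([x,y,.15]); robot.reach([X,Y,.15],[180,0,-93.4]); print(robot.read_grip_width())
z=lower(X,Y,.045,.0295,lim=10)
robot.line_to([X,Y,.0291],feed=.03); print(robot.read_contact_force())
robot.command_gripper(.05); robot.dwell(.2); robot.line_to([X,Y,.15])
r=(.638,-.256)
robot.reach([*r,.26],[180,0,-100]); robot.command_gripper(.07,25); robot.dwell(.2); p=robot.read_camera("wrist")
c,s,a,o=rect(p,r,.044,lambda h:((h[...,0]<8)|(h[...,0]>172))&(h[...,1]>120)&(h[...,2]>60),half=.04); print(c,s)
q=overlay(p,r,0,.044,[(0,0)],.020,.04)
s=robot.read_camera("top"); u,v=w2p(s,[.4526,-.1442,.03])[0].astype(int)
t=cv2.resize(s["pixels"][v-50:v+50,u-50:u+50],(395,395),interpolation=cv2.INTER_CUBIC)
cv2.imwrite("pics/g6.png",np.hstack([q,t])); print(robot.read_t())
```

```text
0.034258423560382674
0.03413561364019548
down 0.0295 [-0.6  0.3  0.5]
[-0.39719864 -0.3292414  -1.54669486]
[ 0.63875 -0.258  ] [0.0375, 0.04]
47.4
```

View pics/g6.png

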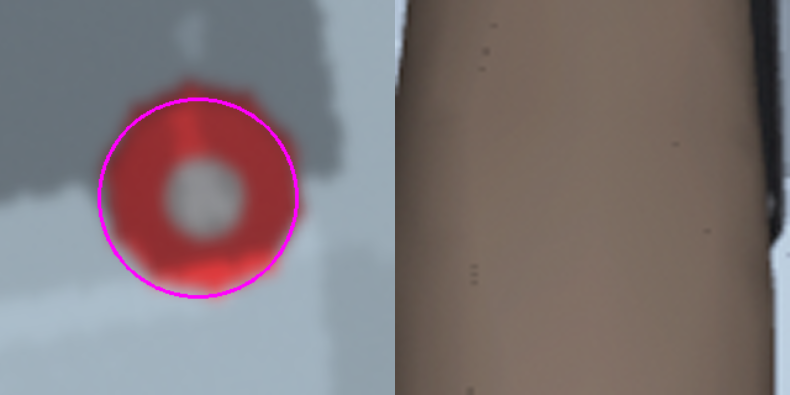

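Knob head centre is about (.639,-.2576). The arm hides the pocket, so I check the bushing afterwards. Transfer the knob.

Run:
```python
from chk import *
x,y=.639,-.2576; X,Y=.4643,.0513
robot.reach([x,y,.11],[180,0,-93.4]); robot.line_to([x,y,.023],feed=.12)
robot.command_gripper(.025,25); print(robot.read_grip_width())
robot.line_to([x,y,.16]); robot.reach([X,Y,.16],[180,0,-93.4]); print(robot.read_grip_width())
z=lower(X,Y,.047,.0315,lim=10)
robot.line_to([X,Y,.0311],feed=.03); print(robot.read_contact_force())
robot.command_gripper(.056); robot.dwell(.2); robot.line_to([X,Y,.16])
robot.reach([.45,.38,.25],[180,0,-60]); robot.dwell(.3)
T=[]
for n,h,k in(("scene",60,80),("top",60,80)):
    p=robot.read_camera(n); u,v=w2p(p,[.458,-.046,.03])[0].astype(int)
    T.append(cv2.resize(p["pixels"][v-h:v+h,u-k:u+k],(400,300),interpolation=cv2.INTER_CUBIC)); T.append(cv2.resize(p["pixels"],(400,300)))
    for t in("brass_bushing","red_knob","green_board"):
        for r in robot.tip_of(p,t)[:3]: print(n,t,round(r["conf"],2),p2w(p,r["point"],.035 if t[0]=="g" else .008).round(3))
cv2.imwrite("pics/end.png",np.vstack([np.hstack(T[:2]),np.hstack(T[2:])])); print(robot.read_t())
```

```text
0.0391011257407297
0.03967782602479202
down 0.0315 [1.  0.2 0.3]
[ 0.40307127  0.11640629 -0.29908521]
scene brass_bushing 0.55 [ 0.447 -0.137  0.008]
scene red_knob 0.7 [0.462 0.058 0.008]
scene green_board 0.93 [ 0.459 -0.051  0.035]
top brass_bushing 0.47 [ 0.46  -0.144  0.008]
top red_knob 0.75 [0.46  0.053 0.008]
top green_board 0.88 [ 0.454 -0.045  0.035]
top green_board 0.56 [0.46  0.047 0.035]
58.9167
```

View pics/end.png

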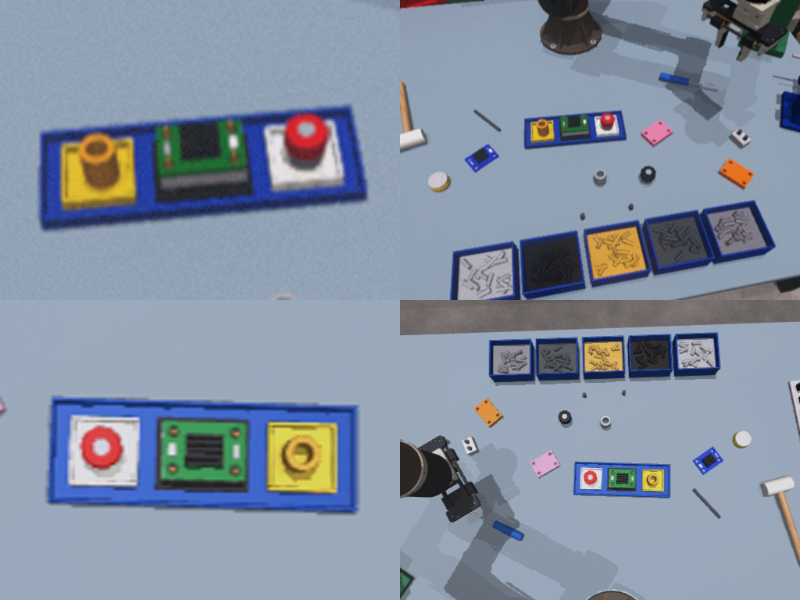

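All parts are placed, upright or flat, with the look-alikes untouched. Handing in.

```bash
python3 -c "
from cell import robot
robot.close_job()"
```

```text
the job is handed in; nothing more can be done
```

The drive-module kit is made up in the blue caddy and handed in, at about 59 s of the 120 s allowed.

- **Spacer plate and board:** the bare aluminium plate went over the four posts first, then the green board on top. Both slid down at the planned height with about 1 N or less of resistance. The final pictures show the board flat with all four pins through it.
- **Bushing and knob:** the brass bushing stands upright in the yellow pocket and the red knob upright in the white pocket.
- **Look-alikes:** the blue board, steel bushing, black knob and the orange and pink plates were never approached and look to be where they started in the last views.
- **Finish:** everything was released, and the gripper was parked clear of the caddy.

**Check that disagreed:** in the last check, the networks' positions for the placed parts were up to about 9 mm from the planned ones and differed between the two cameras. There was also one false "green board" at the knob. I relied on the pictures and the force readings instead.

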